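Latch the open specimen carrier

TASK

One of the two specimen carriers on the microscope bench is still unlatched. Tip its wire loop over so that the crossbar hooks behind the keeper on the end cover, then push the latch lever over and down past its toggle point until it lies fully closed and draws the cover tight, and let go.

Things in the scene. Friction and masses are not known exactly. Their poses are not given: they have to be found in the camera images.
- keeper (a point): Keeper post on the end cover of the unlatched carrier (fixed grey box 170x130, top 50 above the bench; a look-alike is already latched). Post 12 wide, leaning out, tip 10 above this point, where the hooked bar's centre sits, 65 above the bench. x: along the latch, outward, from lever to keeper; z up. The bar must come down on the post's outer (+x) side. Closing pulls it in 4 against a seal.
- loop_bar (a point): Centre of the wire loop's crossbar, 6 thick, 42 long, parallel to keeper y. Its 75 mm arms hinge on the lever 22 from the lever's pivot, straddling it. Starts leaning 8-27 degrees back (-x) from upright on a stop, 155-170 above the bench, over 15 higher than the lever end; pushed 15 degrees or more past upright towards +x it falls by itself onto a flat pedestal, 7-15 mm beyond the post.
- lever_tip (a point): End of the latch lever, mid-width, mid-thickness: flat steel handle 65 mm long from its pivot, 6 thick, its last 26 mm 26 wide. The pivot is 57 mm from the keeper point towards -x, 70 mm above the bench. Starts about upright (end 135 above the bench) and stays where left. Closed, it points away from the keeper, along -x, its end 63 above the bench.
- lever (a joint): Lever angle (rad): 0 = fully closed on its stop, 6 degrees below level, pointing away from the keeper; 1.67 = upright; starts 1.45 to 1.70. With the loop hooked, closing takes about 5 N near its end; it passes the toggle point at about 0.2 and then stays shut by itself.

How it is judged:
By the outcome, as a careful person would: the job done as asked, in the order asked, and still so for the second after the job is handed in, with the robot touching nothing.
It also fails if it takes over 38 s, if anything falls off the work surface, if the arm or the gripper's body presses on something with over 40 N, if the wrist force passes 120 N, or if a joint passes its speed limit or range.

ROBOT

A 6-joint arm with a two-finger parallel gripper is mounted at the origin on the work surface. World frame = base frame: x ahead of the robot, y to its left, z up, the work surface at z = 0. Lengths are in m, angles in rad, forces in N, time in s.
With the tool pointing down it reaches from about 0.4 to 0.825 m from the base axis. Payload 7 kg.
Tool frame: the origin (TCP) lies at the very end of the fingers, on their centre line; the grasp point (between the pads) lies 19 mm behind it; z points along the fingers, y is the line along which they close (so a half turn about z gives the same grasp; the last joint's range is limited). The gripper opens to 85 mm and grips with 20 to 120 N. Pads are 22 mm wide; open, the fingers measure 114 mm over their backs; the gripper's body (76 mm by 85 mm) begins 54 mm behind the grasp point. The pads swing forward as they close: fully open they stand 13 mm farther back than shut.
Start: joints at [-0.942, 0.359, 0.012, 0, -1.224, -0.288], TCP at [0.226, -0.636, 0.231] pointing down, gripper open.
Joint ranges: [-3.07, 3.07], [-1.43, 2.12], [-1.02, 1.25], [-3.03, 1.67], [-3.05, -0], [-3.03, 3.03]. Speed limits (rad/s): [2.39, 2.39, 3.01, 3.14, 3.14, 3.14].

INTERFACE

Orientations are given as a unit quaternion [x, y, z, w].
In Python, from workcell import readout, cams, workorder, spotter gives the robot as it stands. The module is installed in compiled form; this text tells all that it offers.
- The arm moves only by the tool play_rows, never from a script. Its argument "steps" is a list that holds one entry, the list of rows, each a list of 7 numbers: the turn, a rotation vector about the world's x, y, z in units of 90 degrees (1.0 is 90 degrees), then the shift along the world's x, y, z in units of 0.5 m (1.0 is 0.5 m), then the closure in counts, from 0 (fully open) to 255 (shut). A call has exactly 8 rows; each row is the pose to reach, as a shift and turn from the pose commanded when the call began; what a row does not reach only later rows make up. A row lasts 1/12 s, in which the tool goes at most 41.7 mm and 7.16 degrees, less where a joint would pass 70% of its speed; a pose out of reach is approached as far as the arm can. A call with a number of a shift or a turn outside -1 to 1 is refused whole. A call with a gripper value outside its range is refused whole. The fingers move at their own pace and stop on an object; "squeeze" is the grip in N (left out, the last holds). Time passes only in rows, so rows that repeat a pose let the fingers close, or fill a call up. It gives the time, the measured TCP pose, the force, the opening and the grip force at its end, in the units of the state.
- readout.state(): the state, without advancing time (a new reading comes with each control period).
- cams.capture(name): name is "scene" or "top"; returns (picture, depth): 400x640x3 uint8, blue, green, red; 400x640 float32, m along the optical axis (not along the pixel's ray), 0 where there is no reading.
- cams.get_calibration(name): a dict with "K" (3x3 intrinsics, pixels), "origin" and "rotation" of the camera in the world. Camera axes: x right, y up, looking along -z (the intrinsics and any distortion apply to the point x, -y, -z); pixel columns grow to the right and rows downward; lengths in m; the calibration is good to about 2 mm. A picture is of the moment at which its call begins. get_calibration takes no time and is no camera call.
- workorder.close_job(): hands the job in; it is judged then, once.
Trained networks look in the newest picture that a camera, given by its name, has taken for a name from the list of things; names that differ only in an ending like _2 or _b are one class to them, and where a whole thing is asked for, a point or a joint stands for the part that bears it (a point fixed in the world has none). Each returns a list of dicts, best first, with "score" (0 to 1); they miss things now and then, are a little off and sometimes report something else, mostly with a low value. They report only what shows in the picture. A call takes as long as a camera call.
- spotter.look_for(thing, camera): "box" ([centre column, centre row, width, height] in pixels, round what is visible of it).
The state is a dict: "time": time; "qpos": joint angles; "joint_velocities": joint speeds; "joint_efforts": joint torques, N m; "tool_pos": TCP position; "tcp_rot": TCP orientation; "contact_force": force on the tool from outside, world axes, zero at the start; "ft_torque": the same for the moment, N m; "width": opening from 0.0 (shut) to 1.0 (fully open); "grip_force": force on a finger pad.
Only numpy, scipy, OpenCV 4.12 (cv2) and the standard library are available. Lean on these libraries where they do the work, as an engineer would, in place of code of your own. Each camera call takes 0.05 s, during which the arm holds its last target. There are 200 camera calls.

## Working session

There is one attempt and no reset: what is moved stays moved. The work goes in short steps, Python scripts to look and compute and a tool call to move; the robot and the scene stay as the last step left them, time stands still between calls to the robot, and variables do not carry over. Pictures are saved under pics/ and viewed, at most 10 in all, crops included, and the job is handed in when it is done.

Besides the shell and the picture viewer there is one more tool, called after ">>>" as a command line: name --argument value ..., lists and objects as JSON in quotes. play_rows: Moves the arm, as the interface text tells. Shifts and turns lie within -1 to 1; 1 stands for 0.5 m of shift or 90 degrees of turn. Its arguments: {"type":"object","properties":{"steps":{"type":"array","items":{"type":"array","items":{"type":"array","items":{"type":"number"}}}},"squeeze":{"type":"number"}},"required":["steps"]}

```bash
mkdir -p pics
cat > h.py <<'E'
import numpy as np, cv2
from workcell import readout, cams, workorder, spotter
def world(cam,u,v,d):
    c=cams.get_calibration(cam);K=np.array(c["K"]);R=np.array(c["rotation"]);o=np.array(c["origin"])
    if R.shape!=(3,3):
        from scipy.spatial.transform import Rotation as Ro;R=Ro.from_quat(R).as_matrix()
    p=np.array([(u-K[0,2])/K[0,0]*d,-(v-K[1,2])/K[1,1]*d,-d]);return o+R@p
def proj(cam,P):
    c=cams.get_calibration(cam);K=np.array(c["K"]);R=np.array(c["rotation"]);o=np.array(c["origin"])
    if R.shape!=(3,3):
        from scipy.spatial.transform import Rotation as Ro;R=Ro.from_quat(R).as_matrix()
    p=R.T@(np.array(P)-o);return K[0,0]*p[0]/-p[2]+K[0,2],K[1,2]-K[1,1]*p[1]/-p[2]
E
python3 - <<'E'
from h import *
np.set_printoptions(precision=3,suppress=True)
for c in ("scene","top"):
    im,d=cams.capture(c);cv2.imwrite(f"pics/{c}0.png",im);np.save(f"{c}_d.npy",d);np.save(f"{c}_i.npy",im)
    k=cams.get_calibration(c);print(c,k)
    for t in ("keeper","loop_bar","lever_tip","lever"):
        for r in spotter.look_for(t,c)[:3]:
            b=r["box"];u,v=int(b[0]),int(b[1]);z=d[v,u];print(t,round(r["score"],2),np.round(b),z,world(c,b[0],b[1],z))
print(readout.state())
E
```

```text
scene {'K': array([[424.322,   0.   , 328.262],
       [  0.   , 424.322, 201.   ],
       [  0.   ,   0.   ,   1.   ]]), 'origin': array([1.008, 0.138, 0.688]), 'rotation': array([0.197, 0.291, 0.764, 0.541])}
keeper 0.77 [494. 263.  55.  48.] 0.6181291 [0.61  0.244 0.16 ]
loop_bar 0.65 [480. 264.  23.  31.] 0.673376 [0.583 0.234 0.112]
lever_tip 0.55 [480. 265.  28.  38.] 0.673376 [0.584 0.234 0.112]
lever 0.94 [480. 263.  24.  29.] 0.67233866 [0.583 0.234 0.114]
lever 0.3 [480. 262.  23.  31.] 0.6706578 [0.583 0.233 0.116]
top {'K': array([[385.69 ,   0.   , 317.664],
       [  0.   , 385.69 , 201.606],
       [  0.   ,   0.   ,   1.   ]]), 'origin': array([ 0.482, -0.038,  0.926]), 'rotation': array([-0.039,  0.022,  0.707, -0.706])}
keeper 0.7 [197. 221.  48.  29.] 0.86860806 [0.512 0.255 0.064]
lever_tip 0.69 [199. 181.  19.  30.] 0.8896156 [0.605 0.257 0.051]
lever 0.61 [201. 185.  25.  29.] 0.88878846 [0.595 0.252 0.051]
{'time': 0.5, 'qpos': array([-0.942,  0.359,  0.012, -0.   , -1.224, -0.288]), 'joint_velocities': array([-0.   , -0.001, -0.   ,  0.001,  0.   , -0.001]), 'joint_efforts': array([  0.001, -58.24 ,  29.343,   6.937,  -0.001,   0.   ]), 'tool_pos': array([ 0.226, -0.636,  0.231]), 'tcp_rot': array([-0.17 ,  0.986,  0.   , -0.   ]), 'contact_force': array([-0.181,  0.212, -0.161]), 'ft_torque': array([ 0.015, -0.001,  0.02 ]), 'grip_force': 0.0, 'width': 0.9985988385457121}
```

View pics/scene0.png

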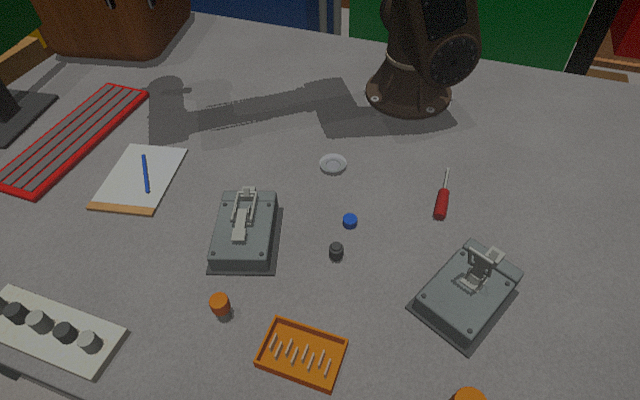

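View pics/top0.png

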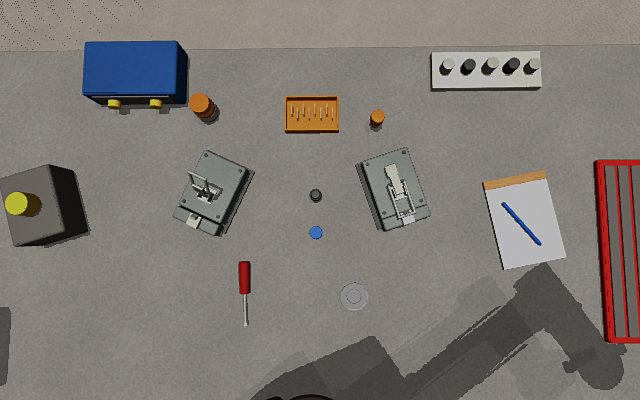

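The scene view shows the unlatched carrier at right (keeper about (494,258), upright lever and loop about (480,265)). In the top view it is at left, with the keeper cover near (194,222) and the loop near (200,185). The other carrier is already latched. I'll zoom in on both views.

Run:
```python
from h import *
a=cv2.resize(np.load("scene_i.npy")[230:320,425:535],None,fx=5,fy=5,interpolation=cv2.INTER_CUBIC)
b=cv2.resize(np.load("top_i.npy")[140:245,160:260],None,fx=4,fy=4,interpolation=cv2.INTER_CUBIC)
a=cv2.resize(a,(400,327));b=cv2.resize(b,(400,420))
c=np.zeros((420,800,3),np.uint8);c[:327,:400]=a;c[:,400:]=b;cv2.imwrite("pics/crop0.png",c)
np.set_printoptions(precision=3,suppress=True,linewidth=200)
for c,(u0,u1,v0,v1) in {"scene":(455,515,235,295),"top":(170,232,160,240)}.items():
    d=np.load(c+"_d.npy")
    P=np.array([[*world(c,u,v,d[v,u]),u,v] for u in range(u0,u1) for v in range(v0,v1) if d[v,u]>0])
    h=P[(P[:,2]>0.056)];print(c,len(h));
    for lo in np.arange(.056,.18,.012):
        s=h[(h[:,2]>=lo)&(h[:,2]<lo+.012)]
        if len(s):print(round(lo,3),len(s),s.mean(0),s.min(0)[:2],s.max(0)[:2])
    top=P[(P[:,2]>.045)&(P[:,2]<.055)]
    print('topface',len(top))
# box top rect from top cam
c="top";d=np.load("top_d.npy")
P=np.array([world(c,u,v,d[v,u]) for u in range(150,270) for v in range(130,250) if d[v,u]>0])
s=P[(P[:,2]>.04)];print(cv2.minAreaRect(s[:,:2].astype(np.float32)), cv2.boxPoints(cv2.minAreaRect(s[:,:2].astype(np.float32))))
```

```text
Traceback (most recent call last):
  File "h.py", line 4, in world
    c=cams.get_calibration(cam);K=np.array(c["K"]);R=np.array(c["rotation"]);o=np.array(c["origin"])
ValueError: time passes only in moves, steps and waits
```

View pics/crop0.png

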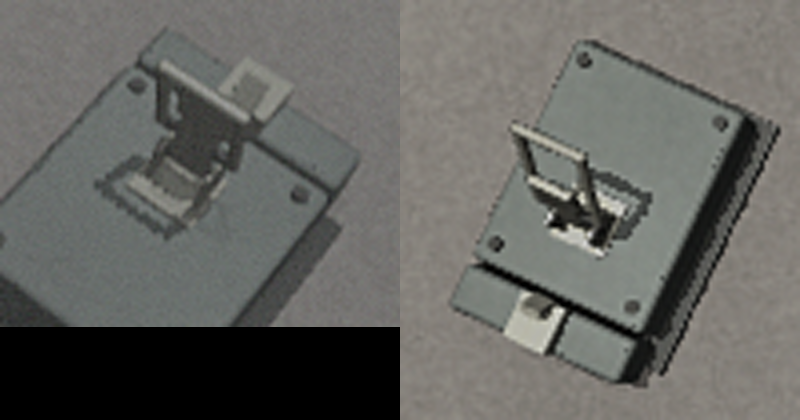

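The crop shows the loop bar at scene (470,248)–(493,263) and top (189,172)–(206,179). The keeper post is at about top (195,216) on its pedestal. I'll triangulate these.

```bash
cat > h.py <<'E'
import numpy as np, cv2
from workcell import readout, cams, workorder, spotter
from scipy.spatial.transform import Rotation as Ro
C={}
def cal(n):
    if n not in C:
        c=cams.get_calibration(n);C[n]=(np.array(c["K"]),Ro.from_quat(c["rotation"]).as_matrix(),np.array(c["origin"]))
    return C[n]
def ray(n,u,v):
    K,R,o=cal(n);return o,R@np.array([(u-K[0,2])/K[0,0],-(v-K[1,2])/K[1,1],-1])
def world(n,u,v,d): o,r=ray(n,u,v);return o+r*d
def atz(n,u,v,z): o,r=ray(n,u,v);return o+r*(z-o[2])/r[2]
def tri(a,b):
    (o1,r1),(o2,r2)=ray("scene",*a),ray("top",*b)
    s=np.linalg.lstsq(np.c_[r1,-r2],o2-o1,rcond=None)[0];p,q=o1+s[0]*r1,o2+s[1]*r2
    return (p+q)/2,np.linalg.norm(p-q)
def proj(n,P):
    K,R,o=cal(n);p=R.T@(np.array(P)-o);return K[0,0]*p[0]/-p[2]+K[0,2],K[1,2]-K[1,1]*p[1]/-p[2]
E
python3 - <<'E'
from h import *
np.set_printoptions(precision=4,suppress=True,linewidth=200)
b1=tri((469.6,248.4),(188.75,172));b2=tri((493.2,263),(205.75,179.25));print(b1,b2)
# lid edges top cam z=.05
d=np.load("top_d.npy")
cs=[(575,42),(752,115),(640,335),(475,262)]
Q=[atz("top",160+(x-400)/4,140+y/4,.05) for x,y in cs];print(np.array(Q))
for i in range(4):
    e=Q[(i+1)%4]-Q[i];print(np.linalg.norm(e),np.degrees(np.arctan2(e[1],e[0])))
cs=[(520,290),(565,310),(548,355),(503,335)]
print("ped",np.array([atz("top",160+(x-400)/4,140+y/4,.062) for x,y in cs]))
print("post",atz("top",195,216.5,.073),atz("top",195,216.5,.065))
P=np.array([np.r_[world("top",u,v,d[v,u]),u,v] for u in range(170,232) for v in range(160,240) if d[v,u]>0])
for lo in np.arange(.054,.18,.012):
    s=P[(P[:,2]>=lo)&(P[:,2]<lo+.012)]
    if len(s):print(round(lo,3),len(s),s.mean(0),s.min(0)[:2],s.max(0)[:2])
E
```

```text
(array([0.607 , 0.2186, 0.1832]), np.float64(0.02866836603342161)) (array([0.5958, 0.2324, 0.1334]), np.float64(0.032661532927527666))
[[0.6767 0.2484 0.05  ]
 [0.6335 0.1444 0.05  ]
 [0.5067 0.2066 0.05  ]
 [0.5487 0.303  0.05  ]]
0.11263392163763776 -112.59827572179542
0.14118775210218965 153.84506978529444
0.10509022778550571 66.47954712364893
0.1392296426596968 -23.092658735108856
ped [[0.5318 0.2721 0.062 ]
 [0.5205 0.2462 0.062 ]
 [0.4952 0.2552 0.062 ]
 [0.5064 0.2811 0.062 ]]
post [0.5223 0.2567 0.073 ] [0.5226 0.2594 0.065 ]
0.054 245 [  0.5416   0.2497   0.059  200.3265 208.3633] [0.497 0.182] [0.6534 0.3094]
0.066 60 [  0.5433   0.2486   0.0723 198.95   207.1167] [0.5013 0.2214] [0.5747 0.2668]
0.078 21 [  0.5568   0.2431   0.0806 200.3333 200.7619] [0.5164 0.2226] [0.5754 0.2615]
0.09 29 [  0.5728   0.2331   0.0957 202.8276 192.8621] [0.566  0.2168] [0.5829 0.255 ]
0.102 19 [  0.5736   0.2253   0.1091 204.4211 191.7895] [0.5692 0.2141] [0.5791 0.2421]
0.114 25 [  0.5794   0.231    0.121  200.04   188.44  ] [0.5724 0.214 ] [0.5968 0.2509]
0.126 60 [  0.5827   0.2312   0.1331 198.0833 186.1833] [0.5747 0.2113] [0.5974 0.2483]
0.138 19 [  0.5934   0.2299   0.1435 197.1579 180.4211] [0.5822 0.2085] [0.602  0.2468]
0.15 19 [  0.5962   0.2238   0.1559 198.1579 178.1579] [0.587  0.2066] [0.6062 0.2445]
0.162 56 [  0.6008   0.224    0.1645 196.6786 175.2857] [0.591  0.2046] [0.6098 0.2423]
```

>>> play_rows --steps '[[[0,0,0.06,0.03,0.06,0,255],[0,0,0.12,0.066,0.13,0,255],[0,0,0.19,0.1,0.2,0,255],[0,0,0.25,0.133,0.27,0,255],[0,0,0.32,0.166,0.34,0,255],[0,0,0.38,0.2,0.41,0,255],[0,0,0.45,0.233,0.48,0,255],[0,0,0.51,0.266,0.547,0,255]]]'

```text
time: 1.17
tool_pos: [0.359, -0.3609, 0.2316]
tcp_rot: [-0.543, 0.84, -0.0, 0.0]
contact_force: [0.8, -0.7, 0.7]
width: -0.004
grip_force: 0.0
```

>>> play_rows --steps '[[[0,0,0,0.033,0.068,0,255],[0,0,0,0.066,0.137,0,255],[0,0,0,0.1,0.205,0,255],[0,0,0,0.133,0.274,0,255],[0,0,0,0.166,0.342,0,255],[0,0,0,0.2,0.41,0,255],[0,0,0,0.233,0.48,0,255],[0,0,0,0.266,0.547,0,255]]]'

```text
time: 1.83
tool_pos: [0.4921, -0.0871, 0.2318]
tcp_rot: [-0.541, 0.841, -0.0, 0.001]
contact_force: [0.7, -0.0, -0.0]
width: -0.004
grip_force: 0.0
```

Run:
```python
from h import *
np.set_printoptions(precision=4,suppress=True,linewidth=200)
b1=tri((493.2,263),(188.75,172));b2=tri((469.6,248.4),(205.75,179.25));print(b1,b2)
e=b1[0]-b2[0];print(np.linalg.norm(e),np.degrees(np.arctan2(e[1],e[0])),(b1[0]+b2[0])/2)
k=np.array([.5226,.2594,.065])
im=np.load("scene_i.npy");print(proj("scene",k),proj("scene",k+[0,0,.01]))
# scene height-banded cloud
d=np.load("scene_d.npy")
P=np.array([np.r_[world("scene",u,v,d[v,u]),u,v] for u in range(455,515) for v in range(235,295) if d[v,u]>0])
for lo in np.arange(.054,.18,.012):
    s=P[(P[:,2]>=lo)&(P[:,2]<lo+.012)]
    if len(s):print(round(lo,3),len(s),s.mean(0),s.min(0)[:2],s.max(0)[:2])
s=readout.state();print(s["time"],s["tool_pos"],Ro.from_quat(s["tcp_rot"]).as_matrix()[:,1],s["contact_force"],s["qpos"],s["width"])
```

```text
(array([0.6086, 0.2434, 0.1575]), np.float64(0.0011508753751262623)) (array([0.5937, 0.2079, 0.1576]), np.float64(0.00047155212987678367))
0.038558518053711466 67.1939597892917 [0.6011 0.2256 0.1575]
(np.float64(492.3132450212081), np.float64(255.09895718736254)) (np.float64(493.92385520194847), np.float64(251.8449054633577))
0.054 188 [  0.5272   0.2613   0.0606 492.367  259.0479] [0.4982 0.2218] [0.5887 0.2886]
0.066 154 [  0.5581   0.2461   0.0721 483.1234 267.3896] [0.5195 0.2217] [0.5898 0.2672]
0.078 45 [  0.5779   0.2373   0.0837 478.2667 271.6   ] [0.5249 0.2234] [0.5874 0.2605]
0.09 85 [  0.5801   0.235    0.0952 478.4941 268.5765] [0.5696 0.217 ] [0.5909 0.2536]
0.102 63 [  0.5839   0.2348   0.1083 480.127  266.0159] [0.5766 0.2144] [0.5959 0.2533]
0.114 79 [  0.5862   0.2332   0.1198 480.8481 262.9747] [0.5783 0.2128] [0.6009 0.2501]
0.126 45 [  0.5894   0.2305   0.1299 480.5333 260.5333] [0.5814 0.2106] [0.6049 0.248 ]
0.138 21 [  0.5985   0.2247   0.1442 478.3333 259.0952] [0.5899 0.2075] [0.6091 0.2467]
0.15 73 [  0.6049   0.2257   0.1594 481.0822 256.9589] [0.5934 0.2053] [0.6137 0.2452]
0.162 60 [  0.6041   0.2246   0.163  480.9833 254.9333] [0.5961 0.2061] [0.6136 0.2426]
1.8333 [ 0.4921 -0.0871  0.2318] [-0.9096  0.4156 -0.0009] [ 0.7485 -0.0403 -0.0015] [ 0.2187  0.0664 -0.3652  0.     -1.138  -0.6472] -0.004277102835491073
```

>>> play_rows --steps '[[[0,0,0,0.034,0.069,0,255],[0,0,0,0.068,0.138,0,255],[0,0,0,0.102,0.206,0,255],[0,0,0,0.136,0.275,0,255],[0,0,0,0.17,0.344,-0.01,255],[0,0,0,0.204,0.413,-0.02,255],[0,0,0,0.238,0.482,-0.04,255],[0,0,0,0.27,0.55,-0.06,255]]]'

```text
time: 2.5
tool_pos: [0.6274, 0.1879, 0.2014]
tcp_rot: [-0.541, 0.841, -0.0, 0.001]
contact_force: [0.9, -0.2, 0.3]
width: -0.004
grip_force: 0.0
```

>>> play_rows --steps '[[[0,0,0,0.011,0.02,-0.04,255],[0,0,0,0.022,0.04,-0.08,255],[0,0,0,0.022,0.04,-0.1,255],[0,0,0,0.022,0.04,-0.1,255],[0,0,0,0.022,0.04,-0.1,255],[0,0,0,0.022,0.04,-0.1,255],[0,0,0,0.022,0.04,-0.1,255],[0,0,0,0.022,0.04,-0.1,255]]]'

```text
time: 3.17
tool_pos: [0.638, 0.2055, 0.153]
tcp_rot: [-0.54, 0.842, -0.0, 0.001]
contact_force: [-0.4, -0.5, 0.4]
width: 0.003
grip_force: 0.0
```

Run:
```python
from h import *
np.set_printoptions(precision=4,suppress=True,linewidth=200)
s=readout.state();print(s["time"],s["tool_pos"],s["contact_force"])
a,_=cams.capture("scene");b,_=cams.capture("top")
a=cv2.resize(a[180:320,410:550],(400,400),interpolation=cv2.INTER_CUBIC);b=cv2.resize(b[130:250,150:270],(400,400),interpolation=cv2.INTER_CUBIC)
cv2.imwrite("pics/c1.png",np.hstack([a,b]))
```

```text
3.1667 [0.638  0.2055 0.153 ] [-0.4264 -0.4643  0.3987]
```

View pics/c1.png

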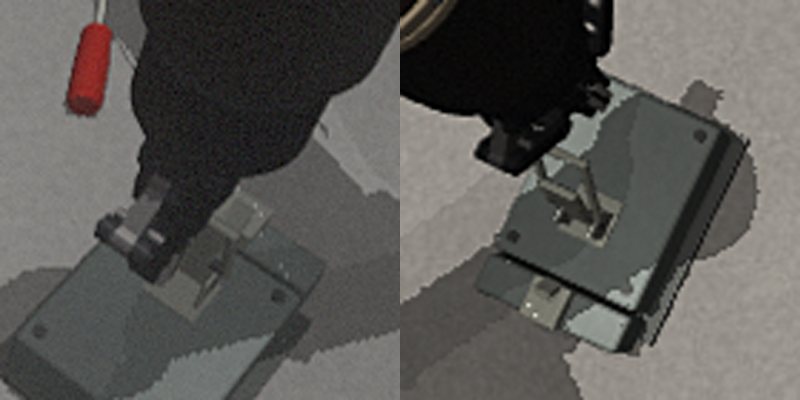

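The gripper stands behind the loop. The bar is at crop top (540–590,150) and nothing has been touched. I'll check the fingertip projection and the clearance below the knuckles.

Run:
```python
from h import *
np.set_printoptions(precision=3,suppress=True,linewidth=200)
t=np.array([.638,.2055,.153]);n=np.array([-.91,.4155,0])
for q in (t,t+n*.05+[0,0,.07],t-n*.05+[0,0,.07],t+n*.05+[0,0,.11]):
    a=proj("scene",q);b=proj("top",q);print((a[0]-410)/.35,(a[1]-180)/.35,'|',(b[0]-150)/.3+400,(b[1]-130)/.3)
_,d=cams.capture("top")
P=np.array([world("top",u,v,d[v,u]) for u in range(150,270) for v in range(130,250) if d[v,u]>0])
r=P-t; P=np.c_[r@n,r@np.array([-.4155,-.91,0]),P[:,2]]
for x in range(-60,80,10):
    s=P[(P[:,0]>x/1e3)&(P[:,0]<(x+10)/1e3)&(P[:,2]>.14)&(abs(P[:,1])<.05)]
    if len(s):print(x,len(s),s[:,2].min(),np.median(s[:,2]),s[:,2].max(),s[:,1].min(),s[:,1].max())
```

```text
151.30929220773007 267.5287966846174 | 593.4226993846422 93.6714448465393
241.0578128624093 126.25448244660042 | 515.7618818670076 149.58579481731837
124.95066146716486 254.51690462892188 | 593.8230643945593 -10.952967181236536
265.6443342069203 72.43732668193299 | 487.81320135666704 137.84356989584904
-50 24 0.2156218851922932 0.2317339769679791 0.2420449282289 0.005562685348136421 0.013420411939920818
-40 67 0.20631567085565738 0.22768063561382823 0.290891578689792 0.0015515154694104093 0.020239853686864328
-30 73 0.19955711102483842 0.2199581298259734 0.3607677883875926 0.0007989591037938841 0.04153875314708462
-20 135 0.1646645908223231 0.34487415389790355 0.39960408434576733 0.0065596632853399265 0.04640990180495618
-10 260 0.15794431702099 0.35865581504778277 0.43631041887614486 0.003949843489221085 0.04771095536685268
0 359 0.15844891027475305 0.38172613293541646 0.463482328950534 0.0024417273582113225 0.04903588904094378
10 432 0.16519725217181191 0.4035230943641889 0.48830555592584435 -0.0018867704359070913 0.0497743367266748
20 421 0.1986063456719862 0.39615489113009406 0.48156383003434566 -0.0009486622257012034 0.04858945001694994
30 366 0.1607319946115282 0.3708003705681865 0.4583515647592658 -0.006328797468487855 0.03934022932356666
40 253 0.1401877114302561 0.2574680737288608 0.4224064993298773 -0.017872905092009835 0.02624395066390544
50 97 0.1427218305980985 0.24617289097521422 0.25399962855242064 -0.017871294462176217 0.017527528581229947
60 22 0.23647034275496048 0.24518244091142294 0.2479043269196478 -0.010542293104454292 0.013738765078269953
```

>>> play_rows --steps '[[[0,0,0,-0.018,0.008,-0.002,255],[0,0,0,-0.036,0.017,-0.004,255],[0,0,0,-0.047,0.022,-0.004,255],[0,0,0,-0.056,0.026,-0.004,255],[0,0,0,-0.066,0.03,-0.004,255],[0,0,0,-0.075,0.034,-0.004,255],[0,0,0,-0.084,0.038,-0.004,255],[0,0,0,-0.093,0.042,-0.004,255]]]'

```text
time: 3.98
tool_pos: [0.5906, 0.2271, 0.1493]
tcp_rot: [-0.54, 0.841, -0.0, 0.0]
contact_force: [0.2, 0.1, -1.0]
width: 0.001
grip_force: 0.0
```

>>> play_rows --steps '[[[0,0,0,-0.01,0.004,0,255],[0,0,0,-0.019,0.008,0,255],[0,0,0,-0.028,0.012,0,255],[0,0,0,-0.037,0.017,0,255],[0,0,0,-0.046,0.021,0,255],[0,0,0,-0.053,0.024,0,255],[0,0,0,-0.053,0.024,0,255],[0,0,0,-0.053,0.024,0,255]]]'

```text
time: 4.65
tool_pos: [0.5645, 0.239, 0.1494]
tcp_rot: [-0.541, 0.841, -0.0, 0.0]
contact_force: [0.7, 1.2, 0.0]
width: 0.002
grip_force: 0.0
```

Run:
```python
from h import *
np.set_printoptions(precision=4,suppress=True,linewidth=200)
s=readout.state();print(s["time"],s["tool_pos"],s["contact_force"])
a,_=cams.capture("scene");b,_=cams.capture("top")
a=cv2.resize(a[200:320,420:540],(400,400),interpolation=cv2.INTER_CUBIC);b=cv2.resize(b[140:250,155:265],(400,400),interpolation=cv2.INTER_CUBIC)
cv2.imwrite("pics/c2.png",np.hstack([a,b]))
```

```text
4.65 [0.5645 0.239  0.1494] [0.7268 1.1643 0.0415]
```

View pics/c2.png

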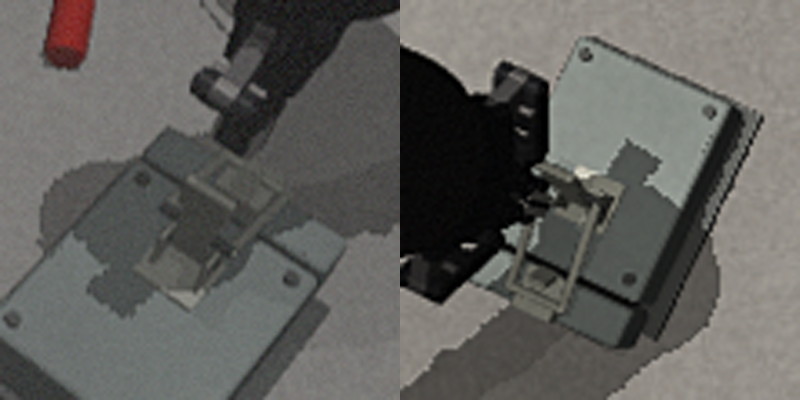

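The loop has fallen over the post, and the crossbar at crop (515–565,305) lies beyond the post at (540,275). The lever is still up. Next I go to the lever's keeper side and push it over.

>>> play_rows --steps '[[[0,0,0,-0.013,0.006,0,255],[0,0,0,-0.025,0.012,0,255],[0,0,0,-0.025,0.012,-0.02,255],[0,0,0,-0.025,0.012,-0.04,255],[0,0,0,-0.025,0.012,-0.055,255],[0,0,0,-0.014,0.006,-0.055,255],[0,0,0,-0.005,0.002,-0.055,255],[0,0,0,0.005,-0.002,-0.055,255]]]'

```text
time: 5.42
tool_pos: [0.5678, 0.2375, 0.1217]
tcp_rot: [-0.54, 0.841, -0.0, -0.0]
contact_force: [-1.0, -0.0, -0.7]
width: -0.004
grip_force: 0.6
```

>>> play_rows --steps '[[[0,0,0,0.014,-0.006,-0.002,255],[0,0,0,0.023,-0.01,-0.004,255],[0,0,0,0.031,-0.014,-0.007,255],[0,0,0,0.039,-0.018,-0.011,255],[0,0,0,0.047,-0.021,-0.015,255],[0,0,0,0.055,-0.025,-0.02,255],[0,0,0,0.062,-0.028,-0.026,255],[0,0,0,0.069,-0.031,-0.032,255]]]'

```text
time: 6.08
tool_pos: [0.6015, 0.2222, 0.1054]
tcp_rot: [-0.54, 0.841, 0.0, -0.0]
contact_force: [-4.2, 2.0, 1.3]
width: 0.001
grip_force: 1.6
```

Run:
```python
from h import *
np.set_printoptions(precision=4,suppress=True,linewidth=200)
s=readout.state();print(s["time"],s["tool_pos"],s["contact_force"])
a,_=cams.capture("scene");b,_=cams.capture("top")
a=cv2.resize(a[200:320,420:540],(400,400),interpolation=cv2.INTER_CUBIC);b=cv2.resize(b[140:250,155:265],(400,400),interpolation=cv2.INTER_CUBIC)
cv2.imwrite("pics/c3.png",np.hstack([a,b]))
```

```text
6.0833 [0.6015 0.2222 0.1054] [-4.2053  2.0078  1.2624]
```

View pics/c3.png

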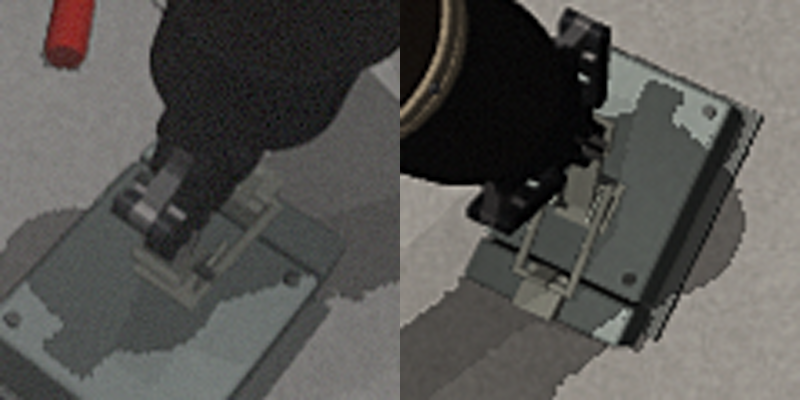

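The crossbar now sits against the post's outer side at crop (525–570,280), and the lever is moving back. I'll continue down.

>>> play_rows --steps '[[[0,0,0,0.007,-0.003,-0.008,255],[0,0,0,0.013,-0.006,-0.016,255],[0,0,0,0.019,-0.009,-0.024,255],[0,0,0,0.023,-0.011,-0.034,255],[0,0,0,0.027,-0.012,-0.044,255],[0,0,0,0.031,-0.014,-0.055,255],[0,0,0,0.036,-0.016,-0.065,255],[0,0,0,0.039,-0.018,-0.07,255]]]'

```text
time: 6.85
tool_pos: [0.6213, 0.2129, 0.0697]
tcp_rot: [-0.54, 0.841, -0.0, -0.0]
contact_force: [-1.2, -0.2, -0.3]
width: -0.002
grip_force: 0.0
```

>>> play_rows --steps '[[[0,0,0,0,0,-0.002,255],[0,0,0,0,0,-0.004,255],[0,0,0,0,0,-0.005,255],[0,0,0,0,0,-0.006,255],[0,0,0,0,0,-0.007,255],[0,0,0,0,0,-0.008,255],[0,0,0,0,0,-0.008,255],[0,0,0,0,0,-0.008,255]]]'

```text
time: 7.52
tool_pos: [0.6213, 0.2134, 0.0678]
tcp_rot: [-0.541, 0.841, -0.0, 0.0]
contact_force: [-2.5, -0.7, 5.0]
width: 0.002
grip_force: 2.7
```

The lever is firm on its stop at the expected height. I'll let go, retreat and look.

>>> play_rows --steps '[[[0,0,0,0,0,0.02,255],[0,0,0,0,0,0.08,255],[0,0,0,0,0,0.15,255],[0,0,0,0,-0.06,0.22,255],[0,0,0,0,-0.13,0.26,255],[0,0,0,0,-0.2,0.28,255],[0,0,0,0,-0.27,0.28,255],[0,0,0,0,-0.34,0.28,255]]]'

```text
time: 8.18
tool_pos: [0.6214, 0.0422, 0.2092]
tcp_rot: [-0.541, 0.841, -0.0, 0.002]
contact_force: [1.4, -0.1, 0.1]
width: 0.001
grip_force: 0.0
```

>>> play_rows --steps '[[[0,0,0,-0.02,-0.07,0,255],[0,0,0,-0.04,-0.14,0,255],[0,0,0,-0.06,-0.21,0,255],[0,0,0,-0.08,-0.28,0,255],[0,0,0,-0.1,-0.35,0,255],[0,0,0,-0.1,-0.38,0,255],[0,0,0,-0.1,-0.38,0,255],[0,0,0,-0.1,-0.38,0,255]]]'

```text
time: 8.85
tool_pos: [0.571, -0.1476, 0.2075]
tcp_rot: [-0.54, 0.842, -0.0, 0.0]
contact_force: [-0.5, 0.5, 0.4]
width: -0.001
grip_force: 0.0
```

Run:
```python
from h import *
np.set_printoptions(precision=4,suppress=True,linewidth=200)
s=readout.state();print(s["time"],s["tool_pos"],s["contact_force"])
a,_=cams.capture("scene");b,d=cams.capture("top")
P=np.array([world("top",u,v,d[v,u]) for u in range(150,270) for v in range(130,250) if d[v,u]>0])
n=np.array([-.91,.4155]);r=P[:,:2]-[.5745,.2357];al=r@n;la=r@np.array([-.4155,-.91])
for x in range(-80,90,10):
    m=(al>x/1e3)&(al<=(x+10)/1e3)&(abs(la)<.022);print(x,m.sum(),np.percentile(P[m,2],[50,90,100]))
a=cv2.resize(a[220:320,425:525],(400,400),interpolation=cv2.INTER_CUBIC);b=cv2.resize(b[150:240,165:255],(400,400),interpolation=cv2.INTER_CUBIC)
cv2.imwrite("pics/c4.png",np.hstack([a,b]))
```

```text
8.85 [ 0.571  -0.1476  0.2075] [-0.4648  0.5136  0.3937]Traceback (most recent call last):
  File "<stdin>", line 8, in <module>
    return _quantile_unchecked(
        a, q, axis, out, overwrite_input, method, keepdims, weights)
    return _ureduce(a,
                    func=_quantile_ureduce_func,
    ...<5 lines>...
                    overwrite_input=overwrite_input,
                    method=method)
    r = func(a, **kwargs)
    result = _quantile(arr,
                       quantiles=q,
    ...<2 lines>...
                       out=out,
                       weights=wgt)
    slices_having_nans = np.isnan(arr[-1, ...])
                                  ~~~^^^^^^^^^
IndexError: index -1 is out of bounds for axis 0 with size 0
```

Run:
```python
from h import *
np.set_printoptions(precision=4,suppress=True,linewidth=200)
a,da=cams.capture("scene");b,d=cams.capture("top")
n=np.array([-.91,.4155])
for c,dd,us,vs in (("scene",da,range(425,525),range(220,320)),("top",d,range(150,270),range(130,250))):
    P=np.array([world(c,u,v,dd[v,u]) for u in us for v in vs if dd[v,u]>0])
    r=P[:,:2]-[.5745,.2357];al=r@n;la=r@np.array([-.4155,-.91])
    for x in range(-80,80,10):
        m=(al>x/1e3)&(al<=(x+10)/1e3)&(abs(la)<.022)
        if m.any():print(c,x,m.sum(),np.percentile(P[m,2],[50,90,100]))
a=cv2.resize(a[220:320,425:525],(400,400),interpolation=cv2.INTER_CUBIC);b=cv2.resize(b[150:240,165:255],(400,400),interpolation=cv2.INTER_CUBIC)
cv2.imwrite("pics/c4.png",np.hstack([a,b]))
```

```text
scene -80 151 [0.0489 0.0503 0.051 ]
scene -70 195 [0.0491 0.0645 0.0679]
scene -60 195 [0.0507 0.0668 0.0682]
scene -50 151 [0.0656 0.0677 0.0691]
scene -40 133 [0.066  0.069  0.0705]
scene -30 175 [0.0678 0.0699 0.0711]
scene -20 164 [0.0684 0.0709 0.0719]
scene -10 172 [0.07   0.0749 0.0789]
scene 0 102 [0.0708 0.0768 0.0787]
scene 10 38 [0.0674 0.0698 0.0765]
scene 20 84 [0.0499 0.068  0.0697]
scene 30 118 [0.0492 0.0674 0.0692]
scene 40 209 [0.0545 0.0675 0.0734]
scene 50 123 [0.0665 0.0751 0.0784]
scene 60 48 [0.0607 0.062  0.0633]
scene 70 52 [0.0601 0.0615 0.0627]
```

View pics/c4.png

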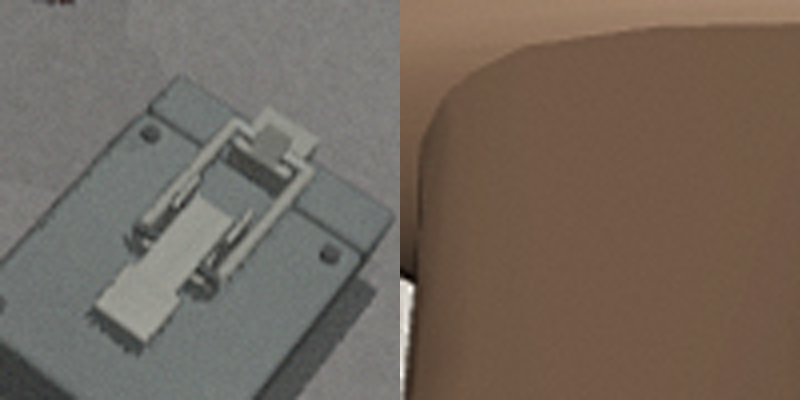

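The scene crop shows the loop round the post (270,140) and the lever flat (tip at about (130,325)). Its top is at 66 mm at the end, which matches fully closed.

```bash
python3 -c "
from workcell import workorder
print(workorder.close_job())"
```

```text
the job is handed in; nothing more can be done
None
```

The carrier is latched: the loop is hooked behind the keeper, the lever lies fully closed on its stop, the arm is clear, and the job was handed in about 9 s into the 38 s limit.

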